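Discharge the old fan capacitors

TASK

Lay every red capacitor flat in the discharge tray, the long ones in the long row and the short ones in the short row, squared up along the row's depth. Then take the wand from its stand and draw its tip slowly (about 2 cm a second) along the dark seam of the copper bus, from the green pad round both bends to the red pad, touching all the way and staying on the copper. Finally stand the wand back in its stand, with all the capacitors still lying in their rows, and leave the tumbler, canopy and file where they are.

Things in the scene. Friction and masses are not known exactly. Their poses are not given: they have to be found in the camera images.
- long1: Long red plastic fan capacitor (90 mm long along its x, 36 wide, 22 tall) lying flat, brass ends, with a white terminal block to grip (24 x 24 mm, 24 tall, top 46 mm above the underside) at the middle of its top. Origin: centre of the underside. Either way round is the same. May be absent in a run.
- long2: Long red plastic fan capacitor (90 mm long along its x, 36 wide, 22 tall) lying flat, brass ends, with a white terminal block to grip (24 x 24 mm, 24 tall, top 46 mm above the underside) at the middle of its top. Origin: centre of the underside. Either way round is the same. May be absent in a run.
- long3: Long red plastic fan capacitor (90 mm long along its x, 36 wide, 22 tall) lying flat, brass ends, with a white terminal block to grip (24 x 24 mm, 24 tall, top 46 mm above the underside) at the middle of its top. Origin: centre of the underside. Either way round is the same. May be absent in a run.
- short1: Short red plastic fan capacitor (65 mm long along its x, 36 wide, 22 tall) lying flat, brass ends, with a white terminal block to grip (24 x 24 mm, 24 tall, top 46 mm above the underside) at the middle of its top. Origin: centre of the underside. Either way round is the same. May be absent in a run.
- short2: Short red plastic fan capacitor (65 mm long along its x, 36 wide, 22 tall) lying flat, brass ends, with a white terminal block to grip (24 x 24 mm, 24 tall, top 46 mm above the underside) at the middle of its top. Origin: centre of the underside. Either way round is the same. May be absent in a run.
- short3: Short red plastic fan capacitor (65 mm long along its x, 36 wide, 22 tall) lying flat, brass ends, with a white terminal block to grip (24 x 24 mm, 24 tall, top 46 mm above the underside) at the middle of its top. Origin: centre of the underside. Either way round is the same. May be absent in a run.
- tray: Fixed discharge tray: plywood board 154 (x) x 316 (y) mm, floor 10 mm above the ledge, black rails 12 mm high round two rows, a split copper bus along the robot-side edge. Origin: on the ledge, board spans x -72 to 82 mm; x points away from the robot, y left. Capacitors lie with their length along the tray's x, side by side along y, up to three a row.
- long_row (a point): Centre of the floor of the row for long capacitors (the deeper one, +y half): inside it measures 100 mm along x and 142 mm along y.
- short_row (a point): Centre of the floor of the row for short capacitors (the shallower one, -y half): inside it measures 75 mm along x and 142 mm along y.
- seam_a (a point): Start of the seam (green pad), on the top face of the copper bus, 16 mm above the ledge. The bus is 19 mm wide; the seam is the dark line along its middle and runs straight from a to b, b to c, c to d.
- seam_b (a point): First bend of the seam, 155 mm from a.
- seam_c (a point): Second bend of the seam, 35 mm from b on a 45 degree slant.
- seam_d (a point): End of the seam (red pad), 90 mm from c.
- seam_mid (a point): Middle of the slanting part of the seam, between b and c; its x axis lies along the slant.
- wand: Discharge wand: square yellow handle 18 x 18 mm (z 6 to 68 mm) above a black collar 36 mm across, 6 mm thick; below it a 12 mm steel shank and a sprung copper tip that ends 70 mm below the collar and gives up to 10 mm upward at 1 to 3.5 N. Origin: centre of the collar's underside, z up along the handle. It stands in the stand, collar on the stand's top.
- wand_tip (a point): The lower end of the wand's sprung tip.
- stand: Fixed blue stand, a block 60 x 60 mm, 84 mm tall, with a square 24 mm hole in the top, 76 mm deep. Origin: centre of the underside on the ledge.
- tumbler: Upturned glass tumbler, 68 mm across, 80 mm tall. Bystander. Origin: centre of its foot on the ledge.
- canopy: White plastic ceiling fan canopy, 120 mm across, 54 mm tall. Bystander. Origin: centre of its underside.
- file: Steel file with a wooden handle, 215 mm long, lying flat. Bystander. Origin: on its underside, near the middle.
Not all that is in view belongs to the job. Leave any purple look-alike of the long1 alone. Leave any turquoise look-alike of the long3 alone.

How it is judged:
By the outcome, as a careful person would: the job done as asked, in the order asked, and still so for the second after the job is handed in, with the robot touching nothing.
Of long1, long2, long3, short1, short2, short3 only 4 to 5 are there at a start; the rules pass over those that are not, and their reading is None.
At some moment in a run one of long1, long2, long3, short1, short2, short3 may be knocked a few centimetres aside while the robot is not near it.
It also fails if it takes over 200 s, if anything falls off the work surface, if the arm or the gripper's body presses on something with over 40 N, if the wrist force passes 120 N, or if a joint passes its speed limit or range.

ROBOT

A 6-joint arm with a two-finger parallel gripper is mounted at the origin on the work surface. World frame = base frame: x ahead of the robot, y to its left, z up, the work surface at z = 0. Lengths are in m, angles in rad, forces in N, time in s.
With the tool pointing down it reaches from about 0.275 to 0.75 m from the base axis. Payload 10.2 kg.
Tool frame: the origin (TCP) lies midway between the tips of the shut fingers; the grasp point (between the pads) lies 19 mm behind it (env.hold_point_z is the distance from the TCP to the grasp point, in m); x points along the fingers, z is the direction in which the jaws open and shut, and the axes are right-handed (so a half turn about x gives the same grasp; the last joint's range is limited). The gripper opens to 85 mm and grips with 20 to 120 N. Pads are 22 mm wide; open, the fingers measure 114 mm over their backs; the gripper's body (76 mm by 85 mm) begins 54 mm behind the grasp point. The pads swing forward as they close: fully open they stand 13 mm farther back than shut.
Start: joints at [1.024, 0.313, 1.498, -0, 1.331, -0.223], TCP at [0.167, 0.498, 0.231] pointing down, gripper open.
Joint ranges: [-2.94, 2.94], [-0.97, 2.17], [0.19, 2.56], [-1.23, 4.37], [0.02, 3.11], [-2.88, 2.88]. Speed limits (rad/s): [2.39, 2.39, 3.01, 3.14, 3.14, 3.14].

INTERFACE

Orientations are given as a unit quaternion [x, y, z, w].
In Python, from bench import env, kinematics, monitor, eyes, job gives the robot as it stands. The module is installed in compiled form; this text tells all that it offers. Calls block until the motion is done:
- env.reach(position, orientation): joint-space move of the TCP to a pose.
- env.movel(position, velocity=0.15, frame=None, guard=None): straight line of the TCP; frame=None keeps the orientation; velocity is the mean speed in m/s. With guard (N) it stops when the force on the tool has changed by that much, and returns True; else False.
- env.set_joints(angles): joint-space move.
- env.release() and env.close_gripper(effort=None): open the fingers fully, or close them until they stop; effort is the grip in N (None keeps the last).
- env.hold(seconds).
- kinematics.ik(position, orientation): joint angles nearest the present ones, or None.
- monitor.sense(): the state.
- eyes.grab_frame(name): name is "side" or "top" or "wrist"; returns a dict with "frame" (420x560x3 uint8, red, green, blue), "mtx" (3x3 intrinsics, pixels), "view" (4x4, takes a point from world to camera coordinates). Camera axes: x right, y down, z forward; pixel columns grow to the right and rows downward; lengths in m; the calibration is good to about 2 mm. A picture is of the moment at which its call begins. There is no depth.
A pose or a line that the arm cannot do raises env.MotionError and nothing moves.
- job.hand_in(): hands the job in, once; it reports no verdict.
The state is a dict: "clock": time; "joints": joint angles; "qvel": joint speeds; "joint_efforts": joint torques, N m; "position": TCP position; "ee_rot": TCP orientation; "contact_force": force on the tool from outside, world axes, zero at the start; "ft_torque": the same for the moment, N m; "finger_gap": opening from 0.0 (shut) to 1.0 (fully open).
Only numpy, scipy, OpenCV 4.12 (cv2) and the standard library are available. Lean on these libraries where they do the work, as an engineer would, in place of code of your own. Each camera call takes 0.05 s, during which the arm holds its last target.

## Working session

There is one attempt and no reset: what is moved stays moved. The work goes in short steps, each a Python script; the robot and the scene stay as the last script left them, time stands still between calls to the robot, and variables do not carry over. Pictures are saved under pics/ and viewed, and the job is handed in when it is done.

```bash
mkdir -p pics; ls; cat > h.py <<'E'
import numpy as np, cv2
from bench import env, kinematics, monitor, eyes, job
def snap(cam,name):
    f=eyes.grab_frame(cam); cv2.imwrite(f'pics/{name}.png',f['frame'][:,:,::-1]); np.savez(f'pics/{name}.npz',**f); return f
def load(name):
    return dict(np.load(f'pics/{name}.npz'))
def ray(f,u,v):
    V=np.array(f['view']);R=V[:3,:3];t=V[:3,3]
    d=R.T@np.linalg.solve(np.array(f['mtx']),[u,v,1.]);return -R.T@t,d
def onz(f,u,v,z):
    c,d=ray(f,u,v);return c+d*(z-c[2])/d[2]
def tri(*obs):
    A=np.zeros((3,3));b=np.zeros(3);L=[]
    for f,u,v in obs:
        c,d=ray(f,u,v);d=d/np.linalg.norm(d);P=np.eye(3)-np.outer(d,d);A+=P;b+=P@c;L.append((c,d,P))
    x=np.linalg.solve(A,b);return x,[np.linalg.norm(P@(x-c)) for c,d,P in L]
def proj(f,p):
    V=np.array(f['view']);q=np.array(f['mtx'])@(V[:3,:3]@np.array(p)+V[:3,3]);return q[:2]/q[2]
E
python3 - <<'E'
from h import *
print(monitor.sense()); print(env.hold_point_z)
for c in ['side','top','wrist']:
    f=snap(c,c+'0'); C,_=ray(f,0,0); print(c,C,np.array(f['mtx'])[0,0], np.array(f['view'])[:3,:3])
E
```

```text
pics
{'clock': 0.0, 'joints': array([ 1.02356843e+00,  3.13446402e-01,  1.49844476e+00,  2.89647887e-05,
        1.33099177e+00, -2.23425397e-01]), 'qvel': array([ 5.82361745e-04, -2.06126096e-03, -7.35289052e-05, -4.62705286e-04,
        2.05495577e-04,  3.24654540e-03]), 'joint_efforts': array([-1.46810344e-03, -4.12285995e+01, -2.59731030e+01, -3.57983390e-04,
        4.35374823e-03, -5.89443835e-05]), 'position': array([0.16692163, 0.49748676, 0.23073403]), 'ee_rot': array([-0.4130303 ,  0.57448408,  0.41269328,  0.57363601]), 'contact_force': array([-0.63384412, -0.12166752, -0.0061057 ]), 'ft_torque': array([ 0.02711883, -0.03636097, -0.03001671]), 'finger_gap': 1.0013708577508442}
0.0187
side [0.36291557 0.9783767  0.7506292 ] 457.47835757209606 [[-0.98804844 -0.15383629  0.00972985]
 [-0.09412948  0.55217325 -0.82839866]
 [ 0.12206521 -0.81941388 -0.56005445]]
top [0.33805966 0.01293071 1.54916744] 510.02142348060556 [[ 0.00129549 -0.99999506  0.00286224]
 [-0.99331198 -0.00161728 -0.11545   ]
 [ 0.11545406 -0.00269354 -0.99330917]]
wrist [0.10080051 0.52057668 0.37230722] 326.29991076161326 [[ 0.31788174  0.94812965 -0.0011686 ]
 [ 0.91290329 -0.305738    0.27042901]
 [ 0.25604448 -0.08703126 -0.96273921]]
```

View pics/top0.png

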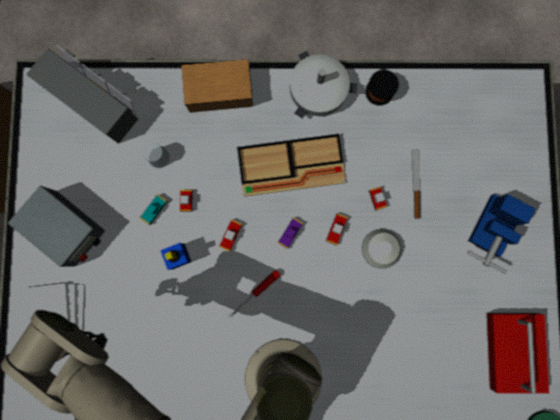

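View pics/side0.png

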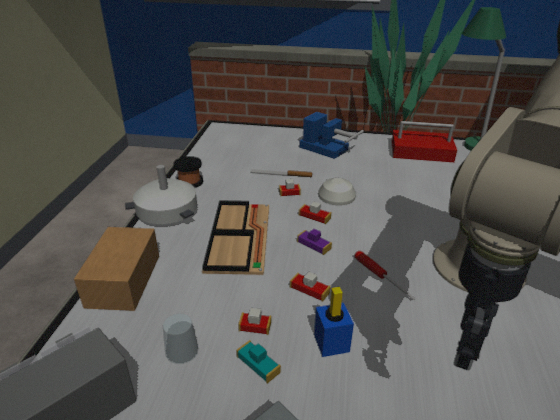

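View pics/wrist0.png

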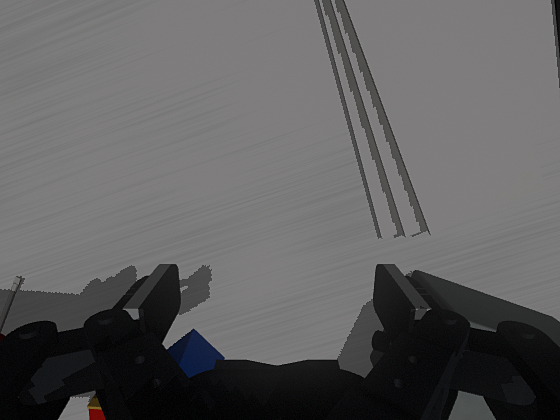

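Top view: the red capacitors are at (187,200), (231,235), (338,228) and (378,198). Look-alikes are turquoise (154,208), purple (291,232), the red screwdriver (265,285) and the red toolbox (518,352). I'll check with a close crop and segment them.

```bash
python3 - <<'E'
from h import *
t=load('top0');s=load('side0')
im=t['frame'][120:280,130:430,::-1]; cv2.imwrite('pics/topcrop.png',cv2.resize(im,None,fx=2.6,fy=2.6,interpolation=cv2.INTER_CUBIC))
im=s['frame'][170:400,180:380,::-1]; cv2.imwrite('pics/sidecrop.png',cv2.resize(im,None,fx=2.6,fy=2.6,interpolation=cv2.INTER_CUBIC))
for n,f in (('top',t),('side',s)):
    hsv=cv2.cvtColor(f['frame'],cv2.COLOR_RGB2HSV);H,S,V=cv2.split(hsv)
    m=(((H<8)|(H>172))&(S>150)&(V>90)).astype('uint8')
    k,l,st,c=cv2.connectedComponentsWithStats(m)
    for i in range(1,k):
        if st[i,4]>15: print(n,c[i].round(1),st[i], onz(f,*c[i],.02).round(3))
for p in [(157,157),(175,255),(382,248),(417,185),(243,195),(346,183),(238,148),(341,135)]: print(p,onz(t,*p,0.01).round(3))
E
```

```text
top [337.5 169.1] [334 167   8   6  35] [ 0.618 -0.166  0.02 ]
top [376.8 198.4] [370 188  16  21 117] [ 0.529 -0.284  0.02 ]
top [185.5 193. ] [181 192  10   3  30] [0.544 0.295 0.02 ]
top [185.1 206.1] [180 204  11   6  54] [0.504 0.295 0.02 ]
top [335.9 229.4] [327 215  20  28 189] [ 0.435 -0.159  0.02 ]
top [233.6 226. ] [228 222  13   8  71] [0.445 0.148 0.02 ]
top [226.8 243.1] [220 238  14  12  96] [0.393 0.168 0.02 ]
top [275.9 273.7] [274 271   5   6  24] [0.303 0.021 0.02 ]
top [510.5 353.5] [ 493  315   37   78 2501] [ 0.073 -0.665  0.02 ]
top [541.3 354.7] [535 315  14  78 796] [ 0.07  -0.755  0.02 ]
side [395.8 130.9] [393 130   6   3  16] [ 0.171 -0.819  0.02 ]
side [426.1 132.9] [402 130  46   8 132] [ 0.051 -0.82   0.02 ]
side [424.4 142.1] [394 134  63  17 707] [ 0.067 -0.726  0.02 ]
side [289.2 188.9] [281 185  18   9  79] [ 0.531 -0.279  0.02 ]
side [254.5 206. ] [252 205   6   3  18] [ 0.619 -0.16   0.02 ]
side [314.2 212. ] [301 205  27  14 128] [ 0.439 -0.157  0.02 ]
side [358.4 253.1] [356 252   7   4  18] [0.306 0.02  0.02 ]
side [309.7 284.8] [292 274  36  21 236] [0.418 0.163 0.02 ]
side [254.8 322. ] [241 314  28  15 208] [0.522 0.3   0.02 ]
(157, 157) [0.657 0.386 0.01 ]
(175, 255) [0.358 0.324 0.01 ]
(382, 248) [ 0.38  -0.298  0.01 ]
(417, 185) [ 0.572 -0.409  0.01 ]
(243, 195) [0.54  0.122 0.01 ]
(346, 183) [ 0.577 -0.192  0.01 ]
(238, 148) [0.686 0.138 0.01 ]
(341, 135) [ 0.727 -0.179  0.01 ]
```

View pics/topcrop.png

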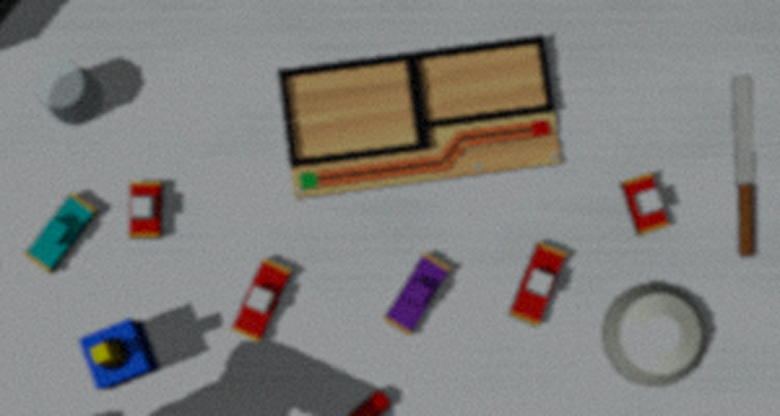

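View pics/sidecrop.png

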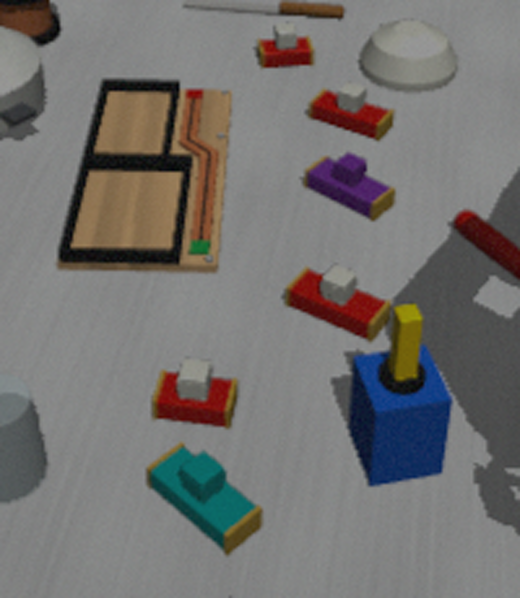

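```bash
cat >> h.py <<'E'
from scipy.spatial.transform import Rotation as R_
def down(yaw):
    "tool down; jaw axis (tool z) at yaw in world"
    x=np.array([0,0,-1.]);z=np.array([np.cos(yaw),np.sin(yaw),0]);y=np.cross(z,x)
    return R_.from_matrix(np.stack([x,y,z],1)).as_quat()
# tool->camera from first frame
_f=load('wrist0'); 
_Rt=R_.from_quat([-0.4130303 ,  0.57448408,  0.41269328,  0.57363601]).as_matrix();_pt=np.array([0.16692163, 0.49748676, 0.23073403])
CAMR=_f['view'][:3,:3]@_Rt   # tool->cam rotation
CAMC=_Rt.T@(ray(_f,0,0)[0]-_pt)
def wproj(pos,yaw,p):
    R=R_.from_quat(down(yaw)).as_matrix(); c=np.array(pos)+R@CAMC; q=_f['mtx']@(CAMR@R.T@(np.array(p)-c)); return q[:2]/q[2]
E
python3 - <<'E'
from h import *
print(CAMC,CAMR.round(3))
R=R_.from_quat([-0.4130303 ,  0.57448408,  0.41269328,  0.57363601]).as_matrix();print(R.round(3)) 
print(wproj([.167,.498,.231],np.arctan2(R[1,2],R[0,2]),[.167,.498,0]),wproj([.167,.498,.231],np.arctan2(R[1,2],R[0,2]),[.167,.498,.231]))
for pos in [(.5,0,.3),(.63,-.03,.25),(.45,.2,.2),(.45,-.2,.2),(.7,-.1,.06)]:
    for yaw in (np.pi/2,-np.pi/2,0,np.pi): 
        j=kinematics.ik(list(pos),down(yaw).tolist()); print(pos,round(yaw,2),None if j is None else np.round(j,2))
E
```

```text
[-0.1415522   0.07007594  0.00067427] [[-0.     0.     1.   ]
 [-0.271 -0.963  0.   ]
 [ 0.963 -0.271  0.   ]]
[[-0.001 -0.948  0.318]
 [-0.001  0.318  0.948]
 [-1.     0.    -0.001]]
[275.7894611  183.53846961] [274.92958521 273.64478658]
(0.5, 0, 0.3) 1.57 [-0.23  0.22  1.45 -0.    1.48 -1.81]
(0.5, 0, 0.3) -1.57 [-0.23  0.22  1.45 -0.    1.48  1.34]
(0.5, 0, 0.3) 0 [-0.23  0.22  1.45 -0.    1.48 -0.23]
(0.5, 0, 0.3) 3.14 None
(0.63, -0.03, 0.25) 1.57 [-0.23  0.54  1.11 -0.    1.49 -1.8 ]
(0.63, -0.03, 0.25) -1.57 [-0.23  0.54  1.11 -0.    1.49  1.34]
(0.63, -0.03, 0.25) 0 [-0.23  0.54  1.11 -0.    1.49 -0.23]
(0.63, -0.03, 0.25) 3.14 None
(0.45, 0.2, 0.2) 1.57 [ 0.18  0.27  1.64 -0.    1.23 -1.39]
(0.45, 0.2, 0.2) -1.57 [ 0.18  0.27  1.64 -0.    1.23  1.75]
(0.45, 0.2, 0.2) 0 [ 0.18  0.27  1.64 -0.    1.23  0.18]
(0.45, 0.2, 0.2) 3.14 None
(0.45, -0.2, 0.2) 1.57 [-0.66  0.27  1.64 -0.    1.23 -2.23]
(0.45, -0.2, 0.2) -1.57 [-0.66  0.27  1.64 -0.    1.23  0.91]
(0.45, -0.2, 0.2) 0 [-0.66  0.27  1.64 -0.    1.23 -0.66]
(0.45, -0.2, 0.2) 3.14 [-0.66  0.27  1.64 -0.    1.23  2.48]
(0.7, -0.1, 0.06) 1.57 [-0.31  0.87  1.04 -0.    1.23 -1.88]
(0.7, -0.1, 0.06) -1.57 [-0.31  0.87  1.04 -0.    1.23  1.26]
(0.7, -0.1, 0.06) 0 [-0.31  0.87  1.04 -0.    1.23 -0.31]
(0.7, -0.1, 0.06) 3.14 [-0.31  0.87  1.04 -0.    1.23  2.83]
```

```bash
python3 - <<'E'
from h import *
P={'left':[(.52,.297,.02),(.418,.163,.02),(.36,.32,.08)],'tray':[(.54,.122,.01),(.577,-.192,.01),(.686,.138,.01),(.727,-.179,.01)],'right':[(.435,-.158,.02),(.53,-.282,.02)]}
tests=[('left',(.37,.27,.33)),('left',(.37,.20,.33)),('tray',(.6,.05,.3)),('tray',(.6,-.06,.3)),('right',(.42,-.18,.28)),('right',(.42,-.26,.28))]
for n,p in tests:
    y=-np.pi/2+(.13 if n=='tray' else 0)
    j=kinematics.ik(list(p),down(y).tolist())
    print(n,p,j is not None,[wproj(p,y,q).round() .tolist()for q in P[n]])
E
```

```text
left (0.37, 0.27, 0.33) True [[255.0, 55.0], [355.0, 138.0], [235.0, 189.0]]
left (0.37, 0.2, 0.33) True [[199.0, 55.0], [303.0, 138.0], [178.0, 189.0]]
tray (0.6, 0.05, 0.3) True [[218.0, 212.0], [448.0, 214.0], [215.0, 99.0], [470.0, 99.0]]
tray (0.6, -0.06, 0.3) True [[138.0, 201.0], [370.0, 204.0], [126.0, 86.0], [384.0, 87.0]]
right (0.42, -0.18, 0.28) True [[258.0, 167.0], [364.0, 85.0]]
right (0.42, -0.26, 0.28) True [[193.0, 167.0], [295.0, 85.0]]
```

```bash
python3 - <<'E'
from h import *
tests=[('L1',(.37,.29,.32),0),('L2',(.37,.19,.32),0),('T1',(.6,.06,.29),.13),('T2',(.6,-.07,.29),.13),('R1',(.42,-.17,.28),0),('R2',(.42,-.27,.28),0)]
for n,p,dy in tests:
    env.reach(list(p),down(-np.pi/2+dy).tolist()); snap('wrist',n)
    if n=='R2': print(wproj(p,-np.pi/2,(.5,-.25,0)),proj(load('R2'),(.5,-.25,0)))
s=monitor.sense();print(s['clock'],s['position'])
ims=[cv2.imread(f'pics/{n}.png')[:300] for n in('L1','L2','T1','T2','R1','R2')]
for a,b,n in((0,1,'LL'),(2,3,'TT'),(4,5,'RR')): cv2.imwrite(f'pics/{n}.png',np.vstack([ims[a],ims[b]]))
E
```

```text
[259.65753668 112.28574725] [261.14804462 110.34879671]
5.775 [ 0.42059616 -0.26945023  0.2797229 ]
```

View pics/LL.png

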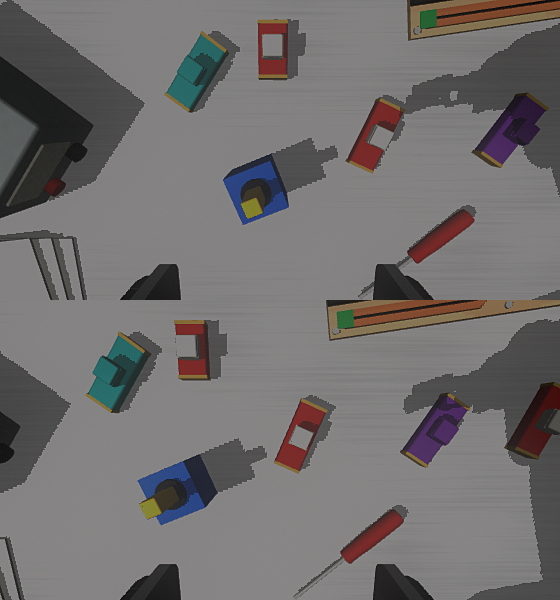

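View pics/TT.png

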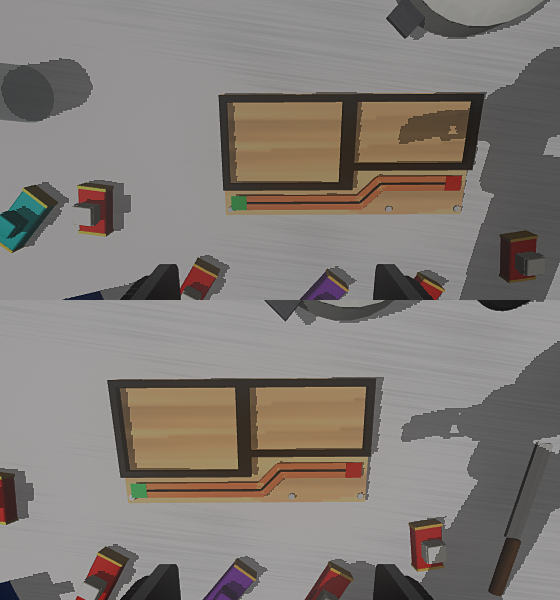

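View pics/RR.png

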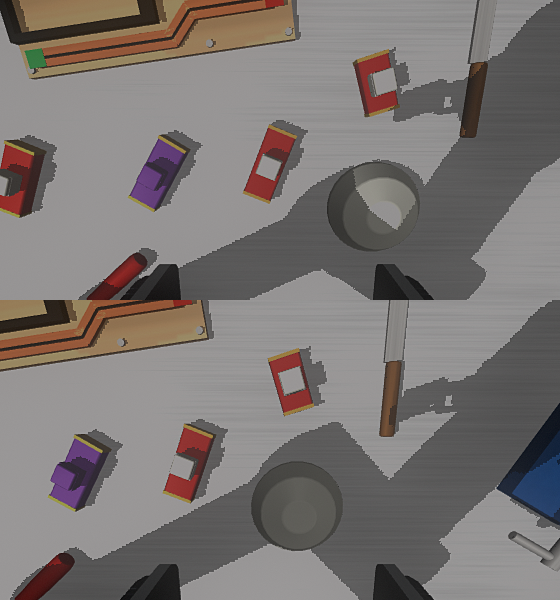

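LL/TT/RR show the four red capacitors: shorts at L1 (272,48) and R1 (377,82), longs at L1 (375,134) and R1 (270,163). The tray seam, stand and wand at L1 (255,190) are clear too. Next I measure them.

```bash
cat >> h.py <<'E'
def meas(name,approx,z=.02,win=70):
    "approx: world xyz of a cap. returns white-top centre px, red rect angle in world"
    f=load(name) if isinstance(name,str) else name
    u,v=proj(f,approx).round().astype(int)
    x0,y0=max(u-win,0),max(v-win,0); im=f['frame'][y0:min(v+win,300),x0:min(u+win,560)]
    H,S,V=cv2.split(cv2.cvtColor(im,cv2.COLOR_RGB2HSV))
    red=(((H<8)|(H>172))&(S>140)&(V>60)).astype('uint8')
    k,l,st,c=cv2.connectedComponentsWithStats(cv2.morphologyEx(red,cv2.MORPH_CLOSE,np.ones((15,15))))
    if k<2: return None
    d=[np.hypot(*(c[i]-[u-x0,v-y0]))+(1e3 if st[i,4]<150 else 0) for i in range(1,k)]; i=1+int(np.argmin(d))
    comp=((l==i)&(red>0)).astype('uint8')
    pts=np.argwhere(comp)[:,::-1]+[x0,y0]
    hull=cv2.dilate(cv2.fillConvexPoly(np.zeros_like(red),cv2.convexHull((pts-[x0,y0]).astype(np.int32)),1),np.ones((3,3)))
    Sw=(S<40)&(hull>0)
    w=Sw.astype('uint8')
    if w.sum()<20: return None
    thr=0.75*np.percentile(V[w>0],95); w=((w>0)&(V>thr)).astype('uint8')
    w=cv2.morphologyEx(w,cv2.MORPH_OPEN,np.ones((3,3)))
    k,l,st,c=cv2.connectedComponentsWithStats(w)
    i=1+int(np.argmax(st[1:,4])); r=cv2.minAreaRect((np.argwhere(l==i)[:,::-1]+[x0,y0]).astype(np.float32))
    # yaw from red contour points on plane z
    W=np.array([onz(f,*p,z)[:2] for p in pts]); rr=cv2.minAreaRect((W*1000).astype(np.float32))
    b=cv2.boxPoints(rr); e=[b[1]-b[0],b[2]-b[1]]; e=max(e,key=lambda q:np.hypot(*q)); yaw=np.arctan2(e[1],e[0])%np.pi
    return np.array(r[0]),np.array(r[1]),yaw,np.sort(rr[1]),np.array(rr[0])/1000
E
python3 - <<'E'
from h import *
caps={'S1':((.523,.297,.03),('L1','L2')),'L1':((.418,.163,.03),('L1','L2')),'L2':((.436,-.158,.03),('R1','R2')),'S2':((.53,-.282,.03),('R1','R2'))}
for n,(a,vs) in caps.items():
    o=[]
    for v in vs:
        m=meas(v,a); print(n,v,m[0].round(1),m[1].round(1),'yaw',round(np.degrees(m[2]),1),m[3].round(),m[4].round(4)); o.append((load(v),*m[0]))
    x,e=tri(*o); print('   tri',x.round(4),np.array(e).round(4),[onz(*q,.046).round(4)[:2] for q in o])
for i,(v,x0,y0) in enumerate([('L1',225,10),('L1',340,80),('R1',240,115),('R1',345,40)]):
    im=load(v)['frame'][y0:y0+90,x0:x0+90,::-1]; cv2.imwrite(f'pics/z{i}.png',cv2.resize(im,(390,390),interpolation=0)[:290])
z=[cv2.imread(f'pics/z{i}.png') for i in range(4)]; cv2.imwrite('pics/zz.png',np.vstack([np.hstack(z[:2]),np.hstack(z[2:])]))
E
```

```text
S1 L1 [271.5  44.5] [21. 19.] yaw 0.5 [34. 56.] [0.5227 0.2967]Traceback (most recent call last):
  File "<stdin>", line 6, in <module>
  File "h.py", line 50, in meas
    i=1+int(np.argmax(st[1:,4])); r=cv2.minAreaRect((np.argwhere(l==i)[:,::-1]+[x0,y0]).astype(np.float32))
            ~~~~~~~~~^^^^^^^^^^
    return _wrapfunc(a, 'argmax', axis=axis, out=out, **kwds)
    return bound(*args, **kwds)
ValueError: attempt to get argmax of an empty sequence
```

```bash
python3 - <<'E'
from h import *
for v,p in [('L1',(.523,.297,.046)),('L2',(.523,.297,.046)),('L1',(.418,.163,.046)),('R1',(.436,-.158,.046)),('R2',(.53,-.282,.046)),('T2',(.53,-.282,.046)),('L1',(.45,.25,0))]:
    f=load(v);u,w=proj(f,p).astype(int);print(v,u,w,f['frame'][w-1:w+2:1,u-16:u+17:4].mean(2).astype(int).tolist())
for i,(v,x0,y0) in enumerate([('L1',225,10),('L1',340,80),('R1',240,115),('L2',145,0)]):
    im=load(v)['frame'][y0:y0+90,x0:x0+90,::-1]; cv2.imwrite(f'pics/z{i}.png',cv2.resize(im,(390,390),interpolation=0)[:290])
z=[cv2.imread(f'pics/z{i}.png') for i in range(4)]; cv2.imwrite('pics/zz.png',np.vstack([np.hstack(z[:2]),np.hstack(z[2:])]))
E
```

```text
L1 271 43 [[129, 61, 132, 128, 129, 129, 130, 60, 57], [129, 61, 131, 129, 129, 129, 128, 62, 57], [126, 58, 132, 128, 128, 129, 129, 60, 55]]
L2 184 43 [[132, 131, 131, 131, 131, 131, 132, 43, 50], [131, 131, 130, 130, 131, 131, 131, 46, 50], [130, 130, 129, 130, 132, 130, 131, 44, 51]]
L1 379 136 [[66, 67, 102, 129, 130, 128, 129, 131, 82], [63, 66, 81, 130, 129, 129, 130, 134, 82], [65, 70, 68, 129, 129, 129, 129, 130, 80]]
R1 267 167 [[153, 78, 152, 147, 149, 148, 149, 133, 51], [153, 77, 153, 148, 149, 148, 149, 119, 52], [155, 76, 152, 149, 148, 148, 149, 91, 59]]
R2 288 79 [[153, 80, 127, 150, 150, 151, 151, 152, 54], [147, 81, 126, 150, 151, 151, 151, 152, 54], [153, 80, 115, 150, 152, 150, 150, 151, 53]]
T2 435 254 [[78, 88, 82, 155, 158, 95, 98, 90, 91], [78, 87, 83, 155, 156, 97, 98, 93, 94], [76, 89, 82, 155, 160, 98, 97, 92, 94]]
L1 307 110 [[130, 129, 130, 130, 130, 129, 130, 130, 130], [129, 128, 128, 129, 127, 127, 126, 127, 126], [131, 131, 131, 130, 130, 130, 130, 130, 131]]
```

View pics/zz.png

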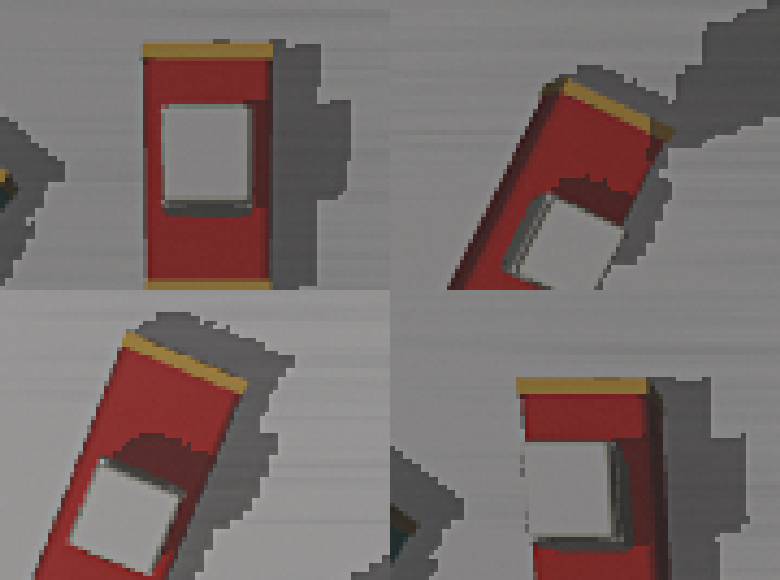

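The block top matches the table's brightness where it overhangs the outline. The brass end strips are cleaner, so I'll use those: two per capacitor, triangulated.

```bash
cat >> h.py <<'E'
def gold(f,approx,win=75,dbg=False):
    "two gold strip centres (px) next to a red body near approx"
    f=load(f) if isinstance(f,str) else f
    u,v=proj(f,approx).round().astype(int)
    x0,y0=max(u-win,0),max(v-win,0); im=f['frame'][y0:v+win,x0:u+win]
    H,S,V=cv2.split(cv2.cvtColor(im,cv2.COLOR_RGB2HSV))
    red=(((H<8)|(H>172))&(S>140)&(V>60)).astype('uint8')
    red=cv2.morphologyEx(red,cv2.MORPH_CLOSE,np.ones((11,11)))
    k,l,st,c=cv2.connectedComponentsWithStats(red)
    d=[np.hypot(*(c[i]-[u-x0,v-y0]))+(1e3 if st[i,4]<100 else 0) for i in range(1,k)]
    if not d or min(d)>40: return None
    near=cv2.dilate((l==1+int(np.argmin(d))).astype('uint8'),np.ones((9,9)))
    g=((H>12)&(H<32)&(S>110)&(V>60)&(near>0)).astype('uint8')
    if g.sum()<10: return None
    vt=.72*np.percentile(V[g>0],90); g=(g>0)&(V>vt)
    k,l,st,c=cv2.connectedComponentsWithStats(g.astype('uint8'))
    if k<3: return None
    o=1+np.argsort(-st[1:,4])[:2]; out=[]
    for i in o:
        r=cv2.minAreaRect((np.argwhere(l==i)[:,::-1]).astype(np.float32)); out.append((np.array(r[0])+[x0,y0],np.sort(r[1])))
    out.sort(key=lambda q:q[0][1])
    return out
E
python3 - <<'E'
from h import *
caps={'S1':((.523,.297,.022),('L1','L2')),'L1':((.418,.163,.022),('L1','L2')),'L2':((.436,-.158,.022),('R1','R2')),'S2':((.53,-.282,.022),('R1','R2'))}
for n,(a,vs) in caps.items():
    fs=[load(v) for v in vs]; G=[gold(f,a) for f in fs]
    for v,g in zip(vs,G): print(n,v,[(q[0].round(1).tolist(),q[1].round(1).tolist()) for q in g])
    E=[tri(*[(f,*g[i][0]) for f,g in zip(fs,G)]) for i in (0,1)]
    for v,f,g in zip(vs,fs,G):
        a_,b_=[onz(f,*q[0],.022) for q in g]; dd=a_-b_; print('   plane',v,((a_+b_)/2).round(4)[:2],round(np.degrees(np.arctan2(dd[1],dd[0])),1),np.linalg.norm(dd).round(4))
    dd=E[0][0]-E[1][0]; print('   tri',((E[0][0]+E[1][0])/2).round(4),round(np.degrees(np.arctan2(dd[1],dd[0])),1),np.linalg.norm(dd).round(4),'err',max(E[0][1]+E[1][1]))
E
```

```text
S1 L1 [([272.5, 21.0], [2.0, 29.0]), ([272.5, 76.0], [2.0, 27.0])]Traceback (most recent call last):
  File "<stdin>", line 5, in <module>
TypeError: 'NoneType' object is not iterable
```

```bash
python3 - <<'E'
s=open('h.py').read()
s=s.replace("    d=[np.hypot(*(c[i]-[u-x0,v-y0]))+(1e3 if st[i,4]<100 else 0) for i in range(1,k)]\n    if not d or min(d)>40: return None\n    near=cv2.dilate((l==1+int(np.argmin(d))).astype('uint8'),np.ones((9,9)))",
"    ok=[i for i in range(1,k) if np.hypot(*(c[i]-[u-x0,v-y0]))<40 and st[i,4]>40]\n    if not ok: return None\n    near=cv2.dilate(np.isin(l,ok).astype('uint8'),np.ones((9,9)))")
s+='''
def capfit(a,vs,pr=True):
    fs=[load(v) if isinstance(v,str) else v for v in vs]; G=[gold(f,a) for f in fs]
    if any(g is None for g in G): print('missing',[g is None for g in G]); return None
    for f,g in zip(fs,G):
        a_,b_=[onz(f,*q[0],.022) for q in g]; dd=a_-b_
        if pr: print('   plane',[q[0].round(1).tolist()+q[1].round(1).tolist() for q in g],((a_+b_)/2).round(4)[:2],round(np.degrees(np.arctan2(dd[1],dd[0])),1),np.linalg.norm(dd).round(4))
    E=[tri(*[(f,*g[i][0]) for f,g in zip(fs,G)]) for i in (0,1)]
    dd=E[0][0]-E[1][0]; c=(E[0][0]+E[1][0])/2; yaw=np.arctan2(dd[1],dd[0])
    print('   tri',c.round(4),round(np.degrees(yaw),1),np.linalg.norm(dd).round(4),'err',round(max(E[0][1]+E[1][1]),4))
    return c,yaw
'''
open('h.py','w').write(s)
E
python3 - <<'E'
from h import *
caps={'S1':((.523,.297,.022),('L1','L2')),'L1':((.418,.163,.022),('L1','L2')),'L2':((.436,-.158,.022),('R1','R2')),'S2':((.53,-.282,.022),('R1','R2'))}
for n,(a,vs) in caps.items(): print(n);capfit(a,vs)
E
```

```text
S1
   plane [[272.5, 21.0, 2.0, 29.0], [272.5, 76.0, 2.0, 27.0]] [0.5216 0.2963] -0.1 0.0614
   plane [[188.5, 21.5, 3.0, 29.0], [192.0, 76.0, 2.0, 28.0]] [0.5219 0.2965] -0.1 0.0609
   tri [0.5216 0.2963 0.0231] -0.1 0.061 err 0.0003
L1
   plane [[389.8, 103.9, 3.2, 21.9], [360.9, 166.6, 2.9, 25.6]] [0.4179 0.1619] -21.2 0.0861
   plane [[313.7, 105.2, 3.1, 28.2], [286.3, 166.8, 2.9, 26.4]] [0.4172 0.1603] -23.6 0.086
   tri [0.4179 0.1595 0.0148] -24.2 0.0892 err 0.0007
L2
   plane [[282.1, 131.4, 3.4, 30.1], [255.9, 196.8, 3.0, 28.2]] [ 0.4364 -0.159 ] -22.1 0.0861
   plane [[197.8, 130.8, 3.2, 31.0], [176.3, 196.4, 2.9, 29.5]] [ 0.4363 -0.1595] -21.9 0.086
   tri [ 0.436  -0.1589  0.02  ] -22.0 0.0867 err 0.0001
S2
   plane [[372.5, 55.5, 3.2, 33.5], [381.0, 110.8, 2.8, 25.9]] [ 0.5294 -0.2835] 13.9 0.0611
   plane [[283.1, 54.7, 3.2, 32.6], [298.6, 109.1, 3.2, 30.7]] [ 0.5298 -0.2854] 17.6 0.061
   tri [ 0.5299 -0.2859  0.0139] 18.4 0.0633 err 0.0005
```

```bash
python3 - <<'E'
from h import *
def wood(name,p,sz):
    f=load(name);im=f['frame'];H,S,V=cv2.split(cv2.cvtColor(im,cv2.COLOR_RGB2HSV))
    u,v=proj(f,p).round().astype(int); 
    m=((H>8)&(H<28)&(S>60)&(V>45)).astype('uint8'); m[:, :]=cv2.morphologyEx(m,cv2.MORPH_OPEN,np.ones((3,3)))
    k,l,st,c=cv2.connectedComponentsWithStats(m); i=l[v,u]; print(name,u,v,i,st[i],c[i])
    cn=max(cv2.findContours((l==i).astype('uint8'),cv2.RETR_EXTERNAL,cv2.CHAIN_APPROX_NONE)[0],key=cv2.contourArea)
    ap=cv2.approxPolyDP(cv2.convexHull(cn),6,True)[:,0]
    print(ap.tolist())
    # refine: fit lines to contour pts near each side
    if len(ap)==4:
        C=cn[:,0].astype(float);L=[]
        for a in range(4):
            A,B=ap[a].astype(float),ap[(a+1)%4].astype(float);d=(B-A)/np.hypot(*(B-A));n=np.array([-d[1],d[0]])
            s=(C-A)@d;e=abs((C-A)@n);q=C[(e<3)&(s>8)&(s<np.hypot(*(B-A))-8)]
            vx,vy,x,y=cv2.fitLine(q.astype(np.float32),cv2.DIST_HUBER,0,.01,.01).ravel();L.append(np.cross([x,y,1],[x+vx,y+vy,1]))
        Q=[np.cross(L[a-1],L[a]) for a in range(4)];Q=[q[:2]/q[2] for q in Q]
        for z in (.010,):
            W=np.array([onz(f,*q,z)[:2] for q in Q]);E=np.roll(W,-1,0)-W
            print(np.array(Q).round(1).tolist(),W.round(4).tolist(),'c',W.mean(0).round(4),'len',np.linalg.norm(E,axis=1).round(4),'ang',[round(float(np.degrees(np.arctan2(e[1],e[0]))%90),2) for e in E])
wood('T1',(.63,.05,.01),0);wood('T2',(.66,-.12,.01),0);wood('T2',(.63,.05,.01),0);wood('T1',(.66,-.12,.01),0)
for n in('T1','T2'):
    f=load(n);H,S,V=cv2.split(cv2.cvtColor(f['frame'],cv2.COLOR_RGB2HSV))
    for nm,m,p in (('green',(H>45)&(H<85)&(S>120),(.555,.115,.016)),('red',((H<6)|(H>174))&(S>170)&(V>60),(.61,-.17,.016))):
        u,v=proj(f,p).round().astype(int); mm=np.zeros_like(H);mm[v-25:v+25,u-25:u+25]=m[v-25:v+25,u-25:u+25]
        pts=np.argwhere(mm)[:,::-1].astype(np.float32); r=cv2.minAreaRect(pts); print(n,nm,len(pts),r,onz(f,*r[0],.016).round(4))
ims=[cv2.resize(load('T1')['frame'][160:220,215:480,::-1],None,fx=3,fy=3,interpolation=0),cv2.resize(load('T2')['frame'][150:210,115:380,::-1],None,fx=3,fy=3,interpolation=0)]
cv2.imwrite('pics/seam.png',np.vstack(ims))
E
```

```text
T1 289 152 1 [ 227  101  116   82 9089] [284.29409176 141.528551  ]
[[342, 102], [338, 182], [230, 182], [227, 103]]
[[341.5, 102.0], [338.0, 182.0], [230.5, 182.0], [226.9, 102.0]] [[0.6988, -0.005], [0.6004, -0.0187], [0.5819, 0.1209], [0.6804, 0.1345]] c [0.6404 0.0579] len [0.0994 0.1408 0.0994 0.1407] ang [7.94, 7.54, 7.89, 7.54]
T2 323 133 1 [  120    86   248   117 26132] [245.74173427 142.45633706]
[[365, 86], [367, 163], [359, 201], [134, 202], [127, 194], [120, 88]]
T2 187 139 1 [  120    86   248   117 26132] [245.74173427 142.45633706]
[[365, 86], [367, 163], [359, 201], [134, 202], [127, 194], [120, 88]]
T1 425 146 2 [  225   101   246   114 15249] [382.22591645 163.89756705]
[[470, 101], [466, 173], [454, 213], [233, 214], [226, 207], [225, 191], [358, 102]]
T1 green 187 ((238.5, 202.5), (13.0, 15.0), 90.0) [0.5574 0.1072 0.016 ]
T1 red 222 ((452.5, 183.0), (14.0, 17.0), 90.0) [ 0.6195 -0.1643  0.016 ]
T2 green 202 ((138.5, 190.5), (13.0, 15.0), 90.0) [0.5568 0.1068 0.016 ]
T2 red 219 ((353.0, 170.0), (14.0, 16.0), 90.0) [ 0.6193 -0.1646  0.016 ]
```

View pics/seam.png

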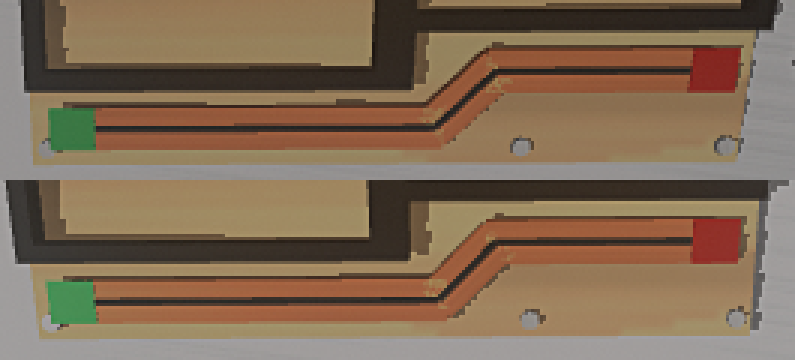

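Both views show the seam running from the green pad to the red pad with two bends: T1 b≈(361,203), c≈(380,184). Next I fit it against the stated lengths.

```bash
python3 - <<'E'
from h import *
T=np.radians(7.64);ex=np.array([np.cos(T),np.sin(T)]);ey=np.array([-np.sin(T),np.cos(T)])
lr=np.array([.6404,.0579])
f1,f2=load('T1'),load('T2')
def seamfit(f,c1,c2):
    # dark pixels of seam between the pads
    pass
for nm,p1,p2 in (('b',(360.7,202.7),(261.7,190)),('c',(380,183.7),(280,170.7)),('green',(238.5,202.5),(138.5,190.5)),('red',(452.5,183),(353,170))):
    t,e=tri((f1,*p1),(f2,*p2)); A=onz(f1,*p1,.016)[:2];B=onz(f2,*p2,.016)[:2]
    print(nm,'tri',t.round(4),max(e).round(4),'planes',A.round(4),B.round(4),'tray rel longrow',[(round(float((q-lr)@ex),4),round(float((q-lr)@ey),4)) for q in (A,B)])
# seam dark profile lines
for f,n in((f1,'T1'),(f2,'T2')):
    im=f['frame'].astype(int)
    for s in np.arange(.05,-.21,-.02):
        out=[]
        xs=np.arange(-.10,-.045,.0005);I=[]
        for x in xs:
            w=lr+x*ex+s*ey;u,v=proj(f,(*w,.016));I.append(cv2.getRectSubPix(f['frame'],(1,1),(float(u),float(v)))[0,0].astype(float))
        I=np.array(I);sat=I[:,0]-I[:,2];cop=sat>45
        r=I[:,0]
        i=np.argmin(np.where((np.arange(len(xs))>5)&(xs<-.062 if s>-.1 else xs<-.05),r,999)); w=(r<r[i]+25)&(abs(np.arange(len(xs))-i)<6)
        print(n,round(s,3),'dark at',xs[w].mean().round(4),int(r[i]))
E
```

```text
b tri [ 0.5782 -0.052   0.016 ] 0.0001 planes [ 0.5782 -0.052 ] [ 0.5783 -0.052 ] tray rel longrow [(-0.0763, -0.1006), (-0.0762, -0.1006)]
c tri [ 0.606  -0.0723  0.0142] 0.0 planes [ 0.6063 -0.0717] [ 0.6063 -0.0722] tray rel longrow [(-0.051, -0.1239), (-0.0511, -0.1244)]
green tri [0.5568 0.1073 0.0147] 0.0003 planes [0.5574 0.1072] [0.5568 0.1068] tray rel longrow [(-0.0757, 0.0599), (-0.0763, 0.0595)]
red tri [ 0.6193 -0.1649  0.015 ] 0.0001 planes [ 0.6195 -0.1643] [ 0.6193 -0.1646] tray rel longrow [(-0.0503, -0.2174), (-0.0505, -0.2177)]
T1 0.05 dark at -0.0757 49
T1 0.03 dark at -0.0757 37
T1 0.01 dark at -0.0757 37
T1 -0.01 dark at -0.0757 38
T1 -0.03 dark at -0.0757 41
T1 -0.05 dark at -0.0757 38
T1 -0.07 dark at -0.0757 37
T1 -0.09 dark at -0.0757 39
T1 -0.11 dark at -0.0642 41
T1 -0.13 dark at -0.0507 36
T1 -0.15 dark at -0.0505 39
T1 -0.17 dark at -0.0505 38
T1 -0.19 dark at -0.0502 40
T2 0.05 dark at -0.0665 55
T2 0.03 dark at -0.076 44
T2 0.01 dark at -0.076 46
T2 -0.01 dark at -0.076 45
T2 -0.03 dark at -0.0755 48
T2 -0.05 dark at -0.0757 47
T2 -0.07 dark at -0.0757 47
T2 -0.09 dark at -0.0755 39
T2 -0.11 dark at -0.0647 43
T2 -0.13 dark at -0.0507 42
T2 -0.15 dark at -0.0505 46
T2 -0.17 dark at -0.0507 44
T2 -0.19 dark at -0.0505 45
```

```bash
cat >> h.py <<'E'
T=np.radians(7.64);ex=np.array([np.cos(T),np.sin(T)]);ey=np.array([-np.sin(T),np.cos(T)]);lr=np.array([.6404,.0579])
def tw(x,y): return lr+x*ex+y*ey
E
python3 - <<'E'
from h import *
f=load('T2')
def prof(pts):
    r=[]
    for w in pts:
        u,v=proj(f,(*w,.010)); r.append(float(cv2.getRectSubPix(f['frame'],(1,1),(float(u),float(v)))[0,0][0]))
    return np.array(r)
xs=np.arange(-.06,.07,.0005)
for y in (-.1,-.12,-.14,-.16,-.18,-.2): 
    r=prof([tw(x,y) for x in xs]); d=r<75; e=xs[1:][np.diff(d.astype(int))!=0]; print('y',y,e.round(4))
ys=np.arange(-.06,-.25,-.0005)
for x in (-.01,0,.01,.02,.03,.04):
    r=prof([tw(x,y) for y in ys]); d=r<75; print('x',x,ys[1:][np.diff(d.astype(int))!=0].round(4))
E
```

```text
y -0.1 [-0.033  -0.0245  0.0505  0.0595]
y -0.12 [-0.057  -0.0535 -0.033  -0.0245  0.051   0.0595]
y -0.14 [-0.0525 -0.0505 -0.033  -0.024   0.051   0.0595]
y -0.16 [-0.0525 -0.05   -0.033  -0.0245  0.051   0.0595]
y -0.18 [-0.0525 -0.05   -0.033  -0.0245  0.051   0.0595]
y -0.2 [-0.052  -0.0495 -0.033  -0.024   0.051   0.0605]
x -0.01 [-0.07   -0.0875 -0.229  -0.24  ]
x 0 [-0.0705 -0.0875 -0.229  -0.2405]
x 0.01 [-0.0705 -0.0875 -0.229  -0.24  ]
x 0.02 [-0.07   -0.0875 -0.2295 -0.24  ]
x 0.03 [-0.07   -0.087  -0.229  -0.2405]
x 0.04 [-0.0705 -0.0875 -0.2295 -0.24  ]
```

```bash
cat >> h.py <<'E'
def hover(c,yaw,z=.2):
    env.reach([c[0],c[1],z],down(yaw).tolist())
def pick(c,yaw,eff=50):
    yaw=float(yaw)
    env.movel([c[0],c[1],.06],velocity=.2,frame=down(yaw).tolist())
    hit=env.movel([c[0],c[1],.024],velocity=.08,guard=10)
    env.close_gripper(effort=eff); s=monitor.sense()
    print('pick hit',hit,'z',s['position'].round(4),'gap',round(s['finger_gap'],3),s['clock'])
    env.movel([c[0],c[1],.14],velocity=.2)
def place(x,y):
    w=tw(x,y); q=down(T).tolist()
    env.reach([w[0],w[1],.14],q)
    env.movel([w[0],w[1],.05],velocity=.15,frame=q)
    hit=env.movel([w[0],w[1],.0345],velocity=.03,guard=8)
    s=monitor.sense();print('place hit',hit,s['position'].round(4),'gap',round(s['finger_gap'],3))
    env.release(); env.movel([w[0],w[1],.14],velocity=.2); print('clock',monitor.sense()['clock'])
E
python3 - <<'E'
from h import *
hover((.4173,.1603),np.radians(-23.6)); f=snap('wrist','p1')
g=gold(f,(.4173,.1603,.022)); print(g)
if g:
    a,b=[onz(f,*q[0],.022) for q in g]; print((a+b)/2,np.degrees(np.arctan2(*(a-b)[1::-1])),np.linalg.norm(a-b))
E
```

```text
[(array([320.28301239, 191.50942993]), array([ 3.73126149, 35.1138382 ])), (array([234.31948853, 191.98722076]), array([ 3.67705965, 34.13271332]))]
[0.4174901 0.1606245 0.022    ] -23.337937746106693 0.08596083525846823
```

View pics/p1.png

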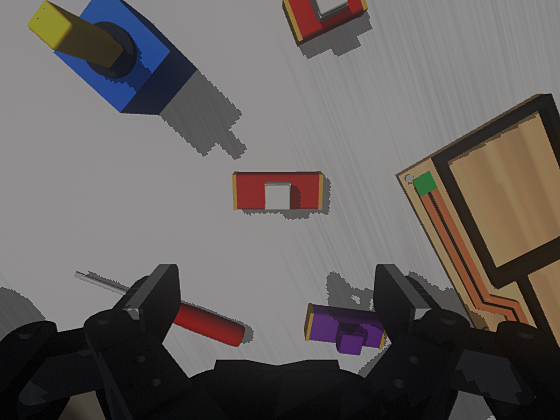

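The hover view shows the long capacitor centred at (277,191), square to the jaws. I'll pick it and place it.

```bash
cat >> h.py <<'E'
def look(name,a,yaw,go=True):
    if go: hover(a,yaw)
    f=snap('wrist',name); g=gold(f,(a[0],a[1],.022))
    if not g: print('no cap'); return None
    p,q=[onz(f,*k[0],.022) for k in g]; d=p-q; y=np.arctan2(d[1],d[0]); y=(y+np.pi/2)%np.pi-np.pi/2
    c=(p+q)[:2]/2; print(name,'meas',c.round(4),round(np.degrees(y),1),'len',round(np.linalg.norm(d),4),[k[1].round(1).tolist() for k in g]); return c,y
E
python3 - <<'E'
from h import *
pick((.4175,.1605),np.radians(-23.4)); snap('wrist','p2'); place(0,.035); snap('wrist','p3')
E
```

```text
pick hit False z [0.4179 0.1605 0.0244] gap 0.273 9.475
place hit True [0.6355 0.0926 0.0344] gap 0.269
clock 13.7583
```

View pics/p3.png

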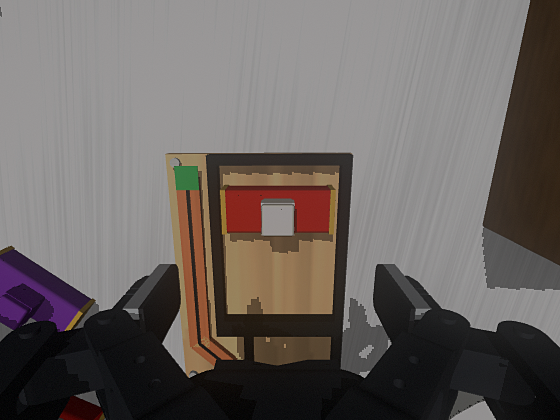

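The first long capacitor lies square in the long row (278,210). Now S1.

```bash
python3 - <<'E'
from h import *
m=look('p4',(.5218,.2964),0.)
if m and np.hypot(m[0][0]-.5218,m[0][1]-.2964)<.006 and abs(m[1])<.12:
    pick(*m); place(.0132,-.1583+.035); snap('wrist','p5')
E
```

```text
p4 meas [0.5221 0.2971] -0.0 len 0.0611 [[3.5, 35.1], [3.7, 35.1]]
pick hit False z [0.5224 0.2972 0.0244] gap 0.275 16.85
place hit True [ 0.6696 -0.0625  0.0344] gap 0.265
clock 21.625
```

```bash
python3 - <<'E'
from h import *
m=look('p6',(.4363,-.1592),np.radians(-22))
if m and np.hypot(m[0][0]-.4363,m[0][1]+.1592)<.006 and abs(m[1]+.384)<.12:
    pick(*m); place(0,-.035); snap('wrist','p7')
E
```

```text
p6 meas [ 0.4364 -0.1589] -21.9 len 0.0859 [[3.7, 35.1], [3.8, 35.1]]
pick hit False z [ 0.4368 -0.1591  0.0244] gap 0.268 24.7833
place hit True [0.6448 0.0233 0.0344] gap 0.27
clock 29.1833
```

```bash
python3 - <<'E'
from h import *
m=look('p8',(.5298,-.2850),np.radians(17.3))
if m and np.hypot(m[0][0]-.5298,m[0][1]+.285)<.006 and abs(m[1]-.302)<.12:
    pick(*m); place(.0132,-.1583-.035); snap('wrist','p9')
E
```

```text
no cap
```

```bash
python3 - <<'E'
import cv2,numpy as np,os
L=[]
for a in('p5','p7','p9'):
    if os.path.exists(f'pics/{a}.png'): L.append(cv2.resize(cv2.imread(f'pics/{a}.png'),(400,300)))
while len(L)<4:L.append(np.zeros((300,400,3),'uint8'))
cv2.imwrite('pics/mont.png',np.vstack([np.hstack(L[:2]),np.hstack(L[2:])]))
E
```

```text
(no output)
```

View pics/mont.png

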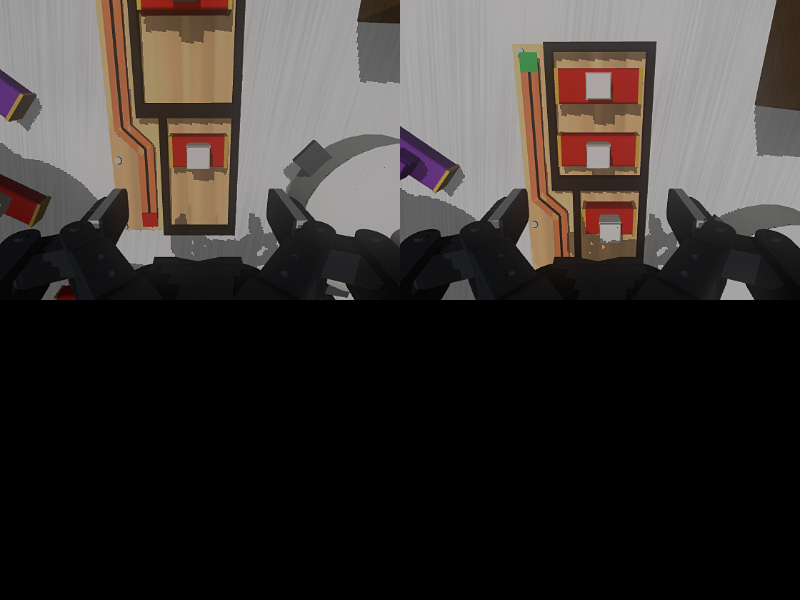

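Three are placed well. The second short one isn't at its expected spot, so it was probably knocked.

View pics/p8.png

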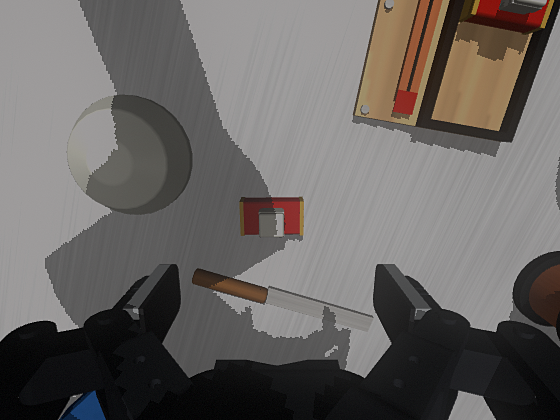

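```bash
sed -i "s/vt=.72\*np.percentile(V\[g>0\],90)/vt=VT*np.percentile(V[g>0],90)/; s/^def gold/VT=.72\ndef gold/" h.py
python3 - <<'E'
import h; from h import *
f=load('p8'); a=onz(f,272,216,.022); print(a)
h.VT=.4
g=gold(f,a); print(g)
m=look('p10',(a[0],a[1]),np.radians(17)); 
im=load('p10')['frame'][130:240,190:370,::-1]; cv2.imwrite('pics/p10c.png',cv2.resize(im,None,fx=4,fy=4,interpolation=0))
E
```

```text
[ 0.53209984 -0.3079961   0.022     ]
[(array([301.5, 217.5]), array([ 3., 33.])), (array([241.5, 218.5]), array([ 3., 33.]))]
p10 meas [ 0.5318 -0.3097] 19.0 len 0.0607 [[3.9, 38.1], [3.7, 34.1]]
```

View pics/p10c.png

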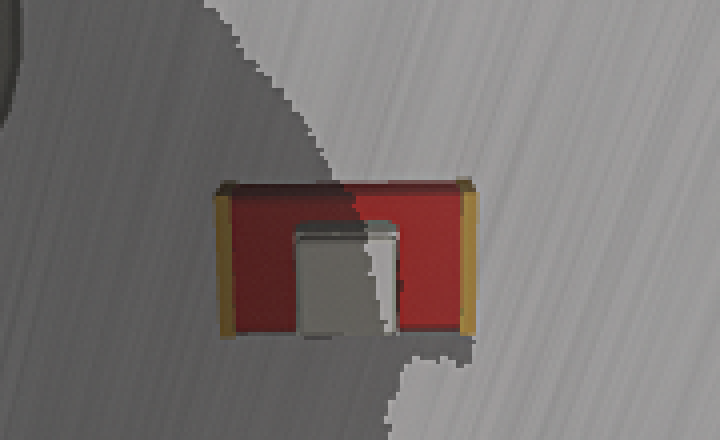

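In the crop the short capacitor is square to the jaws, about 17°. The strips centre near (277,196) in the full picture, and I'll use that for the pick.

```bash
python3 - <<'E'
from h import *
f=load('p10'); l=onz(f,226.5+20-.0,196.5,.022) if 0 else onz(f,190+226/4,130+266/4,.022); r=onz(f,190+469/4,130+262.5/4,.022)
d=r-l;print((l+r)/2,np.degrees(np.arctan2(d[1],d[0])),np.linalg.norm(d))
y=np.arctan2(d[1],d[0]);y=(y+np.pi/2)%np.pi-np.pi/2;c=(l+r)[:2]/2
pick(c,y); place(.0132,-.1583-.035); snap('wrist','p11')
E
```

```text
[ 0.53281047 -0.31047719  0.022     ] 17.87490835038833 0.060835760925224476
pick hit False z [ 0.533  -0.3106  0.0243] gap 0.269 32.8917
place hit True [ 0.679  -0.1318  0.0344] gap 0.27
clock 37.1333
```

View pics/p11.png

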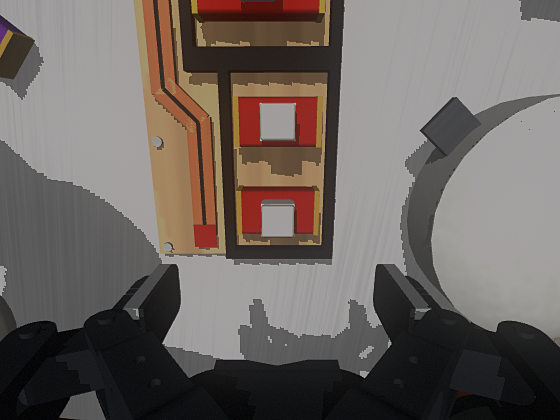

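```bash
python3 - <<'E'
from h import *
snap('top','top1')
env.reach([.36,.30,.33],down(-np.pi/2).tolist()); snap('wrist','W1')
env.reach([.30,.30,.33],down(-np.pi/2).tolist()); snap('wrist','W2')
snap('side','side1')
print(monitor.sense()['clock'])
a=load('W1')['frame'][60:300,140:380,::-1];b=load('W2')['frame'][0:240,140:380,::-1]
cv2.imwrite('pics/WW.png',cv2.resize(np.hstack([a,b]),None,fx=1.6,fy=1.6,interpolation=0))
cv2.imwrite('pics/ts.png',np.hstack([cv2.resize(cv2.imread('pics/top1.png')[100:300,120:440],None,fx=1.3,fy=1.3),cv2.resize(cv2.imread('pics/side1.png')[150:400,150:350],None,fx=1.04,fy=1.04)]))
E
```

```text
39.8833
```

View pics/WW.png

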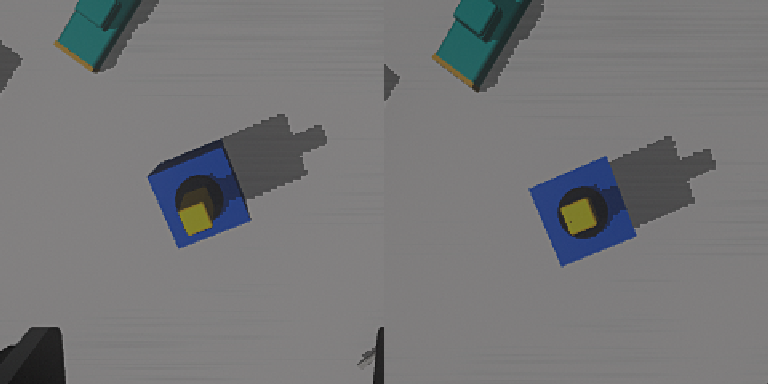

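View pics/ts.png

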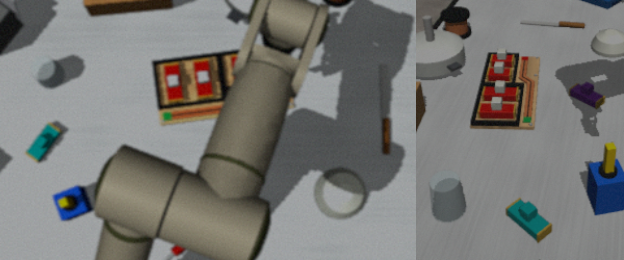

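All four red capacitors are in their rows in the side view, and none is left on the table. W1 and W2 show the wand and stand from above, so I'll triangulate the handle top and the stand's top corners.

```bash
python3 - <<'E'
from h import *
obs=[];cor=[]
for n in('W1','W2','L2'):
    f=load(n);H,S,V=cv2.split(cv2.cvtColor(f['frame'],cv2.COLOR_RGB2HSV))
    y=((H>22)&(H<34)&(S>150)).astype('uint8');y&=(V>0.85*np.percentile(V[y>0],95)).astype('uint8')
    k,l,st,c=cv2.connectedComponentsWithStats(y);i=1+np.argmax(st[1:,4]);r=cv2.minAreaRect(np.argwhere(l==i)[:,::-1].astype(np.float32))
    W=np.array([onz(f,*q,.152)[:2] for q in cv2.boxPoints(r)]);E=np.roll(W,-1,0)-W
    print(n,'yel',np.round(r[0],1),np.round(r[1],1),'z152',onz(f,*r[0],.152).round(4),[round(float(np.degrees(np.arctan2(e[1],e[0]))%90),1) for e in E[:2]],np.linalg.norm(E,axis=1)[:2].round(4)); obs.append((f,*r[0]))
    b=((H>105)&(H<130)&(S>120)).astype('uint8')
    b&=(V>(0.75*np.percentile(V[(b>0)],90))).astype('uint8'); b=cv2.morphologyEx(b,cv2.MORPH_OPEN,np.ones((3,3)))
    cn=max(cv2.findContours(b,0,1)[0],key=cv2.contourArea); h=cv2.convexHull(cn);r=cv2.minAreaRect(h.astype(np.float32))
    q=cv2.boxPoints(r); W=np.array([onz(f,*p,.084)[:2] for p in q]);E=np.roll(W,-1,0)-W
    print('   blue',np.round(r[0],1),np.round(r[1],1),'z84',W.mean(0).round(4),[round(float(np.degrees(np.arctan2(e[1],e[0]))%90),1) for e in E[:2]],np.linalg.norm(E,axis=1)[:2].round(4)); cor.append((f,*r[0]))
for o in (obs[:2],obs,cor[:2],cor): x,e=tri(*o);print(x.round(4),max(e).round(4))
E
```

```text
W1 yel [261.1 196.3] [16.3 16. ] z152 [0.3546 0.3161 0.152 ] [22.0, 21.1] [0.016  0.0166]
   blue [263.8 183.5] [49.  49.4] z84 [0.3542 0.316 ] [21.6, 22.1] [0.0586 0.059 ]
W2 yel [260.7 134.6] [18.  16.9] z152 [0.3543 0.3162 0.152 ] [21.1, 22.1] [0.016  0.0167]
   blue [264.1 131.5] [53.1 52.4] z84 [0.3545 0.3154] [21.1, 23.4] [0.0593 0.0591]
L2 yel [149.9 208.3] [17.4 15.7] z152 [0.3547 0.3152 0.152 ] [25.9, 21.0] [0.016  0.0169]
   blue [163.9 178.8] [19.8 48.8] z84 [0.372  0.3226] [23.7, 21.0] [0.0587 0.0223]
[0.3543 0.3162 0.1507] 0.0
[0.3541 0.3162 0.1496] 0.0001
[0.3552 0.3156 0.086 ] 0.0003
[0.362  0.3167 0.0935] 0.012
```

```bash
python3 - <<'E'
from h import *
y=np.radians(21.8);q=down(y).tolist();c=(.3544,.3160)
env.reach([*c,.22],q)
env.movel([*c,.106],velocity=.1,guard=10)
f0=monitor.sense()['contact_force']
env.close_gripper(effort=80);s=monitor.sense();print(s['position'],s['finger_gap'],s['contact_force']-f0)
env.movel([*c,.215],velocity=.06);s=monitor.sense();print(s['position'],s['contact_force']-f0,s['clock'],s['finger_gap'])
snap('side','side2');snap('wrist','w3')
cv2.imwrite('pics/s2w3.png',np.hstack([cv2.resize(cv2.imread('pics/side2.png')[170:400,230:430],(400,460),interpolation=0),cv2.resize(cv2.imread('pics/w3.png'),(400,300))]) if 0 else cv2.resize(cv2.imread('pics/side2.png')[170:400,230:430],None,fx=2.5,fy=2.5,interpolation=0))
E
```

```text
[0.35445209 0.31603013 0.10615952] 0.19991314792996803 [-0.51665974 -0.57393264  2.86295806]
[0.35431559 0.31595131 0.21475385] [-0.94155026  0.2791283  -0.53763314] 45.4917 0.20148882535672444
```

View pics/s2w3.png

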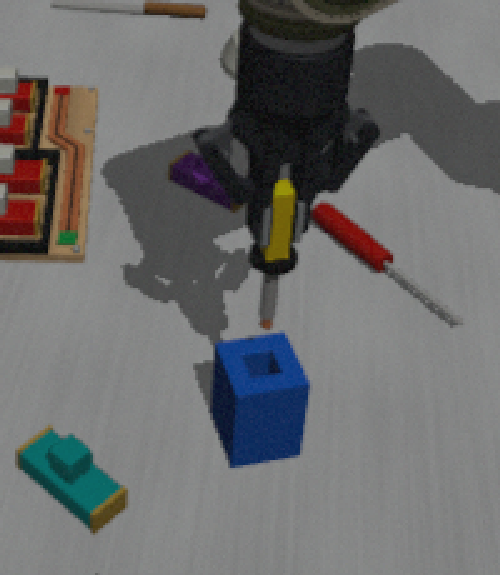

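View pics/w3.png

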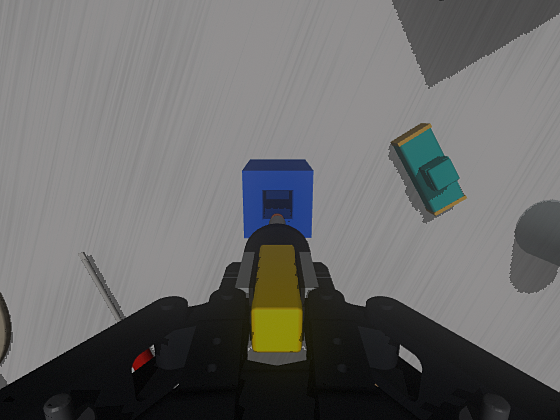

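The wand is out of the stand, upright in the grip, with its tip visible at (277,217). I'll check the projected tip, then move over the green pad.

```bash
python3 - <<'E'
from h import *
f=load('w3');p=monitor.sense()['position'];print('pred tip',proj(f,p-[0,0,.092]))
q=down(np.radians(21.8)).tolist()
a=tw(-.0757,.0575)
env.reach([*a,.21],q)
env.movel([*a,.125],velocity=.1)
s=monitor.sense();print(s['position'],a,s['contact_force'],s['clock'])
f=snap('wrist','w4');print(proj(f,s['position']-[0,0,.092]),proj(f,(*a,.016)),[proj(f,(*tw(-.0757,y),.016)).round(1) for y in(.02,-.05)])
cv2.imwrite('pics/w4c.png',cv2.resize(cv2.imread('pics/w4.png')[130:270,180:380],None,fx=3.5,fy=3.5,interpolation=0))
E
```

```text
pred tip [277.44745125 218.07037364]
[0.55808798 0.10492681 0.12569693] [0.55772746 0.10482538] [ 0.22284451 -0.42417437 -0.31637227] 47.7167
[277.23356513 217.97022563] [276.68868058 211.55269079] [array([265.6, 253.8]), array([246.9, 324.9])]
```

View pics/w4c.png

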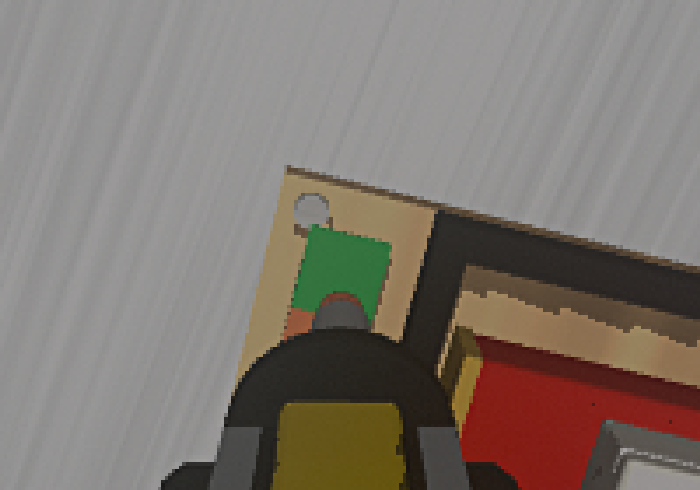

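The tip is over the green pad as predicted. Descending and tracing.

```bash
python3 - <<'E'
from h import *
a=tw(-.0757,.0575);b=tw(-.0757,-.0990);c=tw(-.0507,-.1238);d=tw(-.0505,-.2150)
z=.103
f0=monitor.sense()['contact_force']
hit=env.movel([*a,z],velocity=.025,guard=12);s=monitor.sense();print('down',hit,s['position'].round(4),(s['contact_force']-f0).round(2),s['clock'])
snap('wrist','w5')
assert not hit
for n,p in(('b',b),('c',c),('d',d)):
    t0=monitor.sense()['clock']; hit=env.movel([*p,z],velocity=.019,guard=25);s=monitor.sense();print(n,hit,s['position'].round(4),p.round(4),(s['contact_force']-f0).round(2),s['clock']-t0); snap('wrist','w6'+n)
    if hit: break
L=[cv2.resize(cv2.imread(f'pics/{k}.png')[130:270,180:380],(400,280),interpolation=0) for k in('w5','w6b','w6c','w6d')]
cv2.imwrite('pics/tr.png',np.vstack([np.hstack(L[:2]),np.hstack(L[2:])]))
E
```

```text
down False [0.5577 0.1048 0.1032] [-1.16 -0.51  3.61] 48.8
b False [ 0.5785 -0.0503  0.103 ] [ 0.5785 -0.0503] [-0.03  0.77  2.76] 8.383299999999998
c False [ 0.6066 -0.0715  0.103 ] [ 0.6066 -0.0715] [-0.75  0.03  3.46] 2.0
d False [ 0.6189 -0.1619  0.103 ] [ 0.6189 -0.1619] [0.11 1.6  2.64] 4.949999999999996
```

View pics/tr.png

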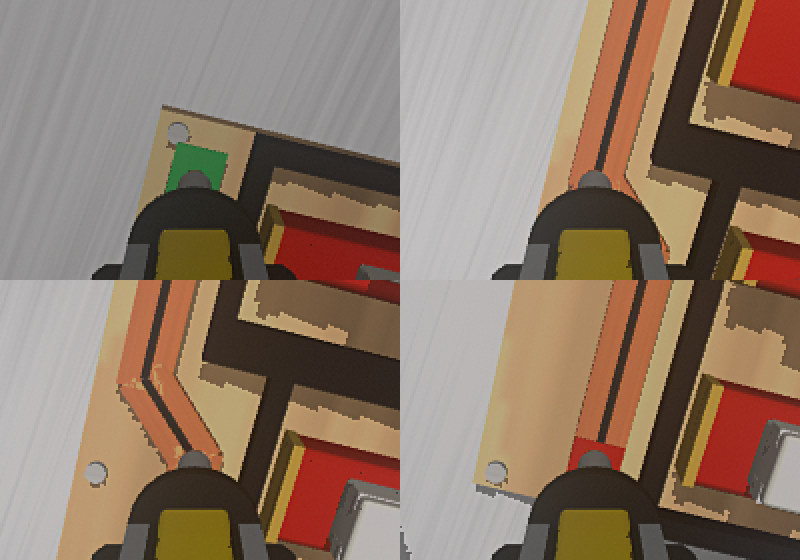

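The tip stayed on the seam at each checkpoint, with about 3 N of contact. Now I return the wand.

```bash
python3 - <<'E'
from h import *
q=down(np.radians(21.8)).tolist();c=(.3544,.3160)
d=tw(-.0505,-.2150)
env.movel([*d,.215],velocity=.08)
env.reach([*c,.215],q); snap('wrist','w7'); s=monitor.sense();f0=s['contact_force'];print(s['position'],s['clock'])
hit=env.movel([*c,.185],velocity=.06,guard=6);print(hit)
if not hit:
    hit=env.movel([*c,.1065],velocity=.04,guard=8)
    s=monitor.sense();print(hit,s['position'],s['contact_force']-f0)
    if s['position'][2]<.109:
        env.release(); env.movel([*c,.24],velocity=.1); s=monitor.sense();print(s['clock'])
        env.reach([.30,.30,.33],down(-np.pi/2).tolist());snap('wrist','w8');snap('side','side3')
        env.reach([.30,.42,.33],down(-np.pi/2).tolist());snap('top','top3');print(monitor.sense()['clock'])
        cv2.imwrite('pics/fin.png',np.hstack([cv2.resize(cv2.imread('pics/side3.png')[150:400,180:380],None,fx=2,fy=2,interpolation=0),cv2.resize(cv2.imread('pics/w8.png')[20:270,160:360],None,fx=2,fy=2,interpolation=0)]))
        cv2.imwrite('pics/fint.png',cv2.resize(cv2.imread('pics/top3.png')[100:300,120:440],None,fx=2.4,fy=2.4))
E
```

```text
[0.35501495 0.31562047 0.21493046] 67.9
False
False [0.35445693 0.31604443 0.10663462] [ 0.02363315 -0.40095474 -0.69062839]
72.8083
75.2333
```

View pics/fin.png

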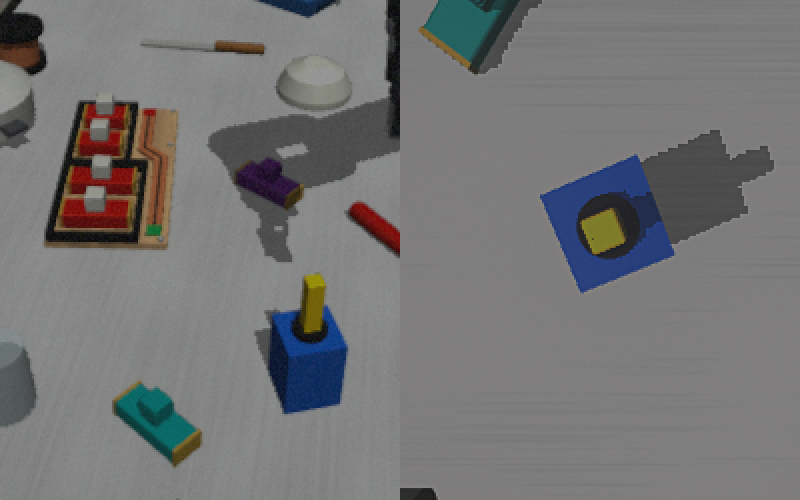

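View pics/fint.png

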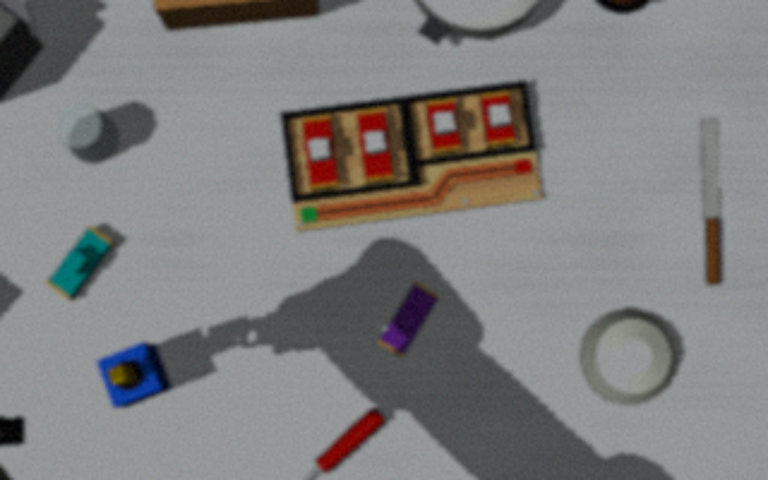

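All four capacitors lie square in their rows, the wand stands in its stand, and the bystanders are where they were. Handing in.

```bash
python3 -c "
from bench import job,monitor
print(job.hand_in(), monitor.sense()['clock'])"
```

```text
the job is handed in; nothing more can be done
the job is handed in; nothing more can be done
```

The job is done and handed in; the clock read about 75 s just before, with a limit of 200 s.

- **Capacitors:** Four red ones were present, two long and two short. All lie flat and square in their rows in the last top and side views. I judged squareness there by eye, not by a measured angle. The second short one had been knocked about 25 mm while the arm was elsewhere. The hover check missed it, so I measured it again and picked it up from there.
- **Seam:** I drew the tip along it at a mean of about 1.9 cm/s, from the green pad to the red pad. Wrist pictures at the start, both bends and the end show the tip on the copper, with about 3 N of contact at each. I had no readings between those points, nor of the peak speed.
- **Wand:** It is back in its stand with the collar on top.
- **Everything else:** By eye, the tumbler, canopy, file and the purple and turquoise look-alikes are where they started.
- **Disagreements:** The first two-view heights for one long and one short capacitor came out about 7 mm low, because shadow cut off part of a brass end. I used the cleaner hover measurements for those. The pad centres lie about 4 mm beyond the seam ends the stated lengths give. I started and stopped 1 to 2 mm past those ends, on the pads.

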